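Clamp the planter's end board with a one-hand bar clamp

ROBOT

A 6-joint arm with a two-finger parallel gripper is mounted at the origin on the work surface. World frame = base frame: x ahead of the robot, y to its left, z up, the work surface at z = 0. Lengths are in m, angles in rad, forces in N, time in s.
With the tool pointing down it reaches from about 0.25 to 0.725 m from the base axis. Payload 4 kg.
Tool frame: the origin (TCP) lies midway between the tips of the shut fingers; the grasp point (between the pads) lies 19 mm behind it; z points along the fingers, y is the line along which they close (so a half turn about z gives the same grasp; the last joint's range is limited). The gripper opens to 85 mm and grips with 20 to 120 N. Pads are 22 mm wide; open, the fingers measure 114 mm over their backs; the gripper's body (76 mm by 85 mm) begins 54 mm behind the grasp point. The pads swing forward as they close: fully open they stand 13 mm farther back than shut.
Start: joints at [1.153, 0.241, 0.005, 1.335, 0, 1.571], TCP at [0.203, 0.457, 0.231] pointing down, gripper open.
Joint ranges: [-2.72, 2.72], [-1.05, 1.87], [-1.09, 1.28], [-1.99, 2.15], [-1.42, 1.44], [-3.14, 3.14]. Speed limits (rad/s): [2.79, 2.79, 3.14, 3.14, 3.14, 3.14].

INTERFACE

Orientations are given as a unit quaternion [x, y, z, w].
In Python, from workcell import bot gives the robot as it stands. The module is installed in compiled form; this text tells all that it offers.
- The arm moves only by the tool jog_arm, never from a script. Its argument "deltas" is a list of rows, each an object with "fingers": the opening, from 0 (shut) to 1 (fully open); "delta_pos": the shift along the tool's x, y, z normalised to -1 to 1, where 1 is 300 mm, a list of three; "yaw": the turn about the tool's z normalised to -1 to 1, where 1 is pi/4 rad. A call has 1 to 12 rows; each row is the pose to reach, as a shift and turn from the pose commanded when the call began, along the tool's axes at that moment; what a row does not reach only later rows make up. A row lasts 1/10 s, in which the tool goes at most 50 mm and 8.59 degrees, less where a joint would pass 70% of its speed; a pose out of reach is approached as far as the arm can. A call with a number of a shift or a turn outside -1 to 1 is refused whole. A call with a gripper value outside its range is refused whole. The fingers move at their own pace and stop on an object; the grip force is fixed at half the most. Time passes only in rows, so rows that repeat a pose let the fingers close. It gives the time, the measured TCP pose, the force, the opening and the grip force at its end, in the units of the state.
- bot.get_obs(): the state, without advancing time (a new reading comes with each control period).
- bot.camera(name): name is "scene" or "top" or "wrist"; returns a dict with "image" (400x640x3 uint8, red, green, blue), "range_z" (400x640 float32, m along the optical axis (not along the pixel's ray), 0 where there is no reading), "fx", "fy", "cx", "cy" (pixels), "rvec" (rotation vector, rad) and "tvec" (3), from world to camera coordinates, as OpenCV has them. Camera axes: x right, y down, z forward; pixel columns grow to the right and rows downward; lengths in m; the calibration is good to about 2 mm. A picture is of the moment at which its call begins.
- bot.job_done(): hands the job in; it is judged then, once.
The state is a dict: "clock": time; "joint_pos": joint angles; "joint_vel": joint speeds; "tau": joint torques, N m; "eef_pos": TCP position; "tool_rot": TCP orientation; "ft_force": force on the tool from outside, world axes, zero at the start; "ft_torque": the same for the moment, N m; "grip_width": finger opening in m; "grasp_force": force on a finger pad.
Only numpy, scipy, OpenCV 4.12 (cv2) and the standard library are available. Lean on these libraries where they do the work, as an engineer would, in place of code of your own. Each camera call takes 0.05 s, during which the arm holds its last target. There are 200 camera calls.

TASK

Clamp up the small glued pine planter: work the one-hand bar clamp that lies around it by pumping its orange trigger against the black grip until the front jaw has reached the loose end board and pressed it fully home against the box. Squeeze gently so the thin pine is not crushed, keep your hands off the planter and the front jaw, and leave the other things on the table alone. Finish still holding: stay squeezing the trigger with the board under the clamp's pressure, and do not let go.

Things in the scene. Friction and masses are not known exactly. Their poses are not given: they have to be found in the camera images.
- clamp: One-hand bar clamp lying loose and flat, 36 mm thick, 0.8 kg; slides a little when squeezed (harmless). Origin on the table under the bar at the black head; x along the bar to the front jaw, y to the jaws' side, z up. Black pistol grip: y -22 to -120 mm, back face x = -42, 16 thick. Orange trigger in front of it (+x): y -24 to -105, z 6 to 30. Head jaw's pad face: x = 12, y 46 to 98.
- grip (a point): Point at clamp (-14, -65, 18) mm, midway between the grip's back and the released trigger's front: from above put one finger behind the grip, one before the trigger, closing along clamp x. Width over both: 56 mm released, about 33 mm fully squeezed; then the middle lies 11 mm nearer the grip. Opening to 80 mm or more there frees the trigger.
- trigger (a joint): 0 released (springs back), 0.235 rad fully squeezed, 23 mm of travel at point grip. A full stroke draws the bar 9 mm (one tooth; the first may do less), if the trigger first came back below 0.03. Free stroke: 8 N or less. With the jaw hard against the work it stops part way; a grip of 20 N then gives 15 to 30 N at the jaw, 35 N about 50 N, each further newton about 2.2 N more.
- bar (a joint): How far (m) the toothed bar is drawn through the head, bringing the front jaw nearer to the head's jaw. 0 to 0.085, starts at 0 to 0.020; the work is tight at 0.056, where the trigger stops at about 0.1 rad; if it still closes fully the pressure is too little: pump again. The bar stays where left, held by a 10 N brake: letting the trigger go leaves at most 10 N at the jaw.
- front_jaw: The jaw on the end of the bar. Origin: on the bar's centre line in the plane of its orange pad's face, 18 mm above the table; at bar = 0 it is at clamp x = 208 mm and it moves to clamp -x. Its pad spans clamp y = 46 to 98 mm, z = 3 to 33 mm. Not to be touched by the robot.
- planter: Small open pine planter box standing loose between the jaws, 140 x 84 x 62 mm when closed, walls 8 mm, about 0.36 kg. Origin: centre of its underside (closed size); x along its length to the loose end board, within a few degrees of the clamp's x. Thin pine: more than 100 N at the jaw crushes it, which is a squeeze of about 53 N.
- end_board (a joint): Gap between the planter and its loose end board (8 mm thick, on four dowels), m: 0 when pressed home, starts at 4 to 7 mm. About 6 N pushes it in.
- candle_jar: Glass jar of pink candles, 104 mm wide, 145 mm high, origin under its centre. Leave it alone.
- candlestick: Brass candlestick with a green candle, foot 84 mm wide, 192 mm high, origin under its centre. Leave it alone.
- pot: Green glazed pot with beads, 116 mm wide, 75 mm high, origin under its centre. Leave it alone.
- glue_bottle: White glue bottle with yellow label and red tip, 53 mm wide, 144 mm high, origin under its centre. Leave it alone.
Things that resemble listed ones, but are neither listed nor needed, are in the scene too. What is shaped like the planter but purple is not meant.

How it is judged:
By the outcome, as a careful person would: the job done as asked, in the order asked, and still so for the second after the job is handed in, while the arm keeps its last pose, push and grip.
It also fails if it takes over 38 s, if anything falls off the work surface, if the arm or the gripper's body presses on something with over 40 N, if the wrist force passes 120 N, or if a joint passes its speed limit or range.

## Working session

There is one attempt and no reset: what is moved stays moved. The work goes in short steps, Python scripts to look and compute and a tool call to move; the robot and the scene stay as the last step left them, time stands still between calls to the robot, and variables do not carry over. Pictures are saved under pics/ and viewed, at most 10 in all, crops included, and the job is handed in when it is done.

Besides the shell and the picture viewer there is one more tool, called after "Request:" in YAML: its name, and indented under it one key for each argument. jog_arm: Moves the arm, as the interface text tells. Scaled input: -1 to 1 covers 300 mm each way for a shift and pi/4 rad each way for a turn. Its arguments: {"type":"object","properties":{"deltas":{"type":"array","items":{"type":"object","properties":{"fingers":{"type":"number"},"delta_pos":{"type":"array","items":{"type":"number"}},"yaw":{"type":"number"}}}}},"required":["deltas"]}

```bash
mkdir -p pics; cat > h.py <<'E'
import numpy as np, cv2
from workcell import bot
def cam(n):
    c=bot.camera(n); c['R']=cv2.Rodrigues(np.array(c['rvec'],float))[0]; c['t']=np.array(c['tvec'],float).ravel(); return c
def ray(c,u,v,z):
    d=c['R'].T@np.array([(u-c['cx'])/c['fx'],(v-c['cy'])/c['fy'],1]); o=-c['R'].T@c['t']
    return o+d*(z-o[2])/d[2]
def cloud(c):
    v,u=np.mgrid[:400,:640]; Z=c['range_z']
    P=np.stack([(u-c['cx'])/c['fx']*Z,(v-c['cy'])/c['fy']*Z,Z],-1)
    return (P-c['t'])@c['R']
def save(n,im): cv2.imwrite('pics/'+n+'.png',cv2.cvtColor(im,cv2.COLOR_RGB2BGR))
E
python3 - <<'E'
from h import *
import pickle
a=cam('top');b=cam('scene')
pickle.dump((a,b),open('c0.pkl','wb'))
save('top0',a['image']);save('scene0',b['image'])
o=bot.get_obs();print(o['clock'],o['eef_pos'],o['tool_rot'],o['grip_width'],o['ft_force'])
for c in(a,b):print(-c['R'].T@c['t'],c['R'].round(3).tolist(),c['fx'])
E
```

```text
0.1 [0.20264248 0.45646949 0.23049432] [ 2.07393432e-01  9.78257144e-01 -9.39743145e-04 -2.04540595e-04] 0.08543778291276144 [-0.47783898  0.05504768 -0.02804897]
[ 0.42210742 -0.00979262  1.2241682 ] [[-0.024, -1.0, -0.01], [-0.994, 0.025, -0.104], [0.104, 0.007, -0.995]] 418.6009500719073
[ 1.05636623 -0.73697467  0.62587561] [[0.824, 0.566, 0.018], [0.316, -0.433, -0.844], [-0.471, 0.701, -0.535]] 424.4301903391085
```

View pics/top0.png

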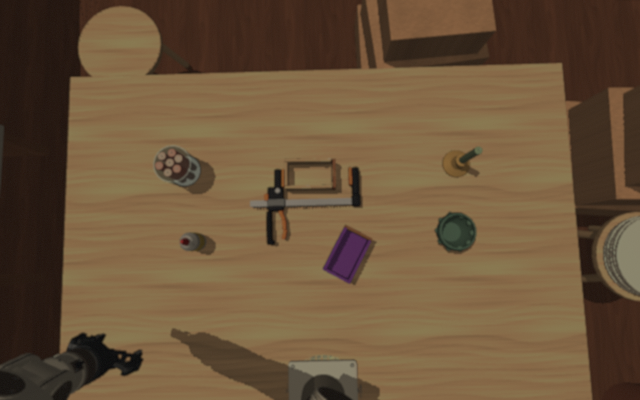

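View pics/scene0.png

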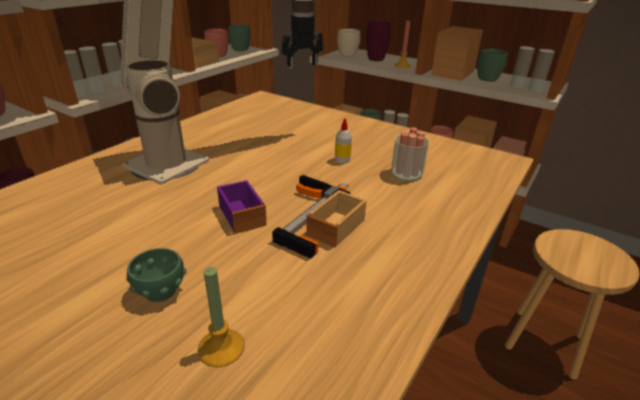

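The top view shows one clamp: bar from (250,204) to (357,203), black grip at (271,228), orange trigger at (282,225), front jaw at (355,187). There are two planter-shaped things. The pine one at (311,175) lies between the jaws and is the one meant; the purple one at (349,254) is the decoy. I'll confirm this in a crop and measure.

```bash
python3 - <<'E'
from h import *
import pickle
a,b=pickle.load(open('c0.pkl','rb'))
im=a['image']; x0,y0,x1,y1=235,145,385,255
save('crop0',cv2.resize(im[y0:y1,x0:x1],None,fx=5,fy=5,interpolation=cv2.INTER_CUBIC))
P=cloud(a); hsv=cv2.cvtColor(im,cv2.COLOR_RGB2HSV)
roi=np.zeros((400,640),bool); roi[y0:y1,x0:x1]=1
H,S,V=[hsv[...,i].astype(int) for i in range(3)]
def comps(name,m,h):
    n,l,s,c=cv2.connectedComponentsWithStats((m&roi).astype('uint8'))
    for i in range(1,n):
        if s[i,4]<25: continue
        v,u=np.where(l==i); r=cv2.minAreaRect(np.c_[u,v].astype('float32'))
        q=np.array([ray(a,*p,h)[:2] for p in cv2.boxPoints(r)])
        print(name,s[i].tolist(),'ctr',ray(a,*c[i],h)[:2].round(4),'box',q.round(3).tolist(),'zmed',np.median(P[l==i][:,2]).round(3))
comps('black',(V<45),.034)
comps('orange',(S>185)&(H<16)&(V>90),.03)
comps('grey',(S<60)&(V>80),.025)
print(hsv[204,310],hsv[225,283],hsv[230,271],hsv[215,320])
E
```

```text
black [352, 168, 9, 38, 240] ctr [ 0.5788 -0.1114] box [[0.636, -0.097], [0.636, -0.119], [0.529, -0.123], [0.528, -0.101]] zmed 0.035
black [269, 170, 15, 29, 221] ctr [0.5875 0.1156] box [[0.636, 0.136], [0.635, 0.096], [0.554, 0.097], [0.555, 0.137]] zmed 0.035
black [267, 206, 17, 38, 237] ctr [0.4843 0.1316] box [[0.428, 0.153], [0.537, 0.139], [0.531, 0.097], [0.423, 0.111]] zmed 0.034
grey [285, 198, 67, 8, 403] ctr [ 0.541 -0.003] box [[0.549, 0.093], [0.55, -0.098], [0.532, -0.098], [0.531, 0.092]] zmed 0.02
grey [251, 200, 32, 7, 162] ctr [0.5419 0.1492] box [[0.549, 0.191], [0.55, 0.101], [0.534, 0.101], [0.533, 0.19]] zmed 0.022
[ 18  39 111] [ 13 168 135] [18 67 19] [ 17 117 135]
```

View pics/crop0.png

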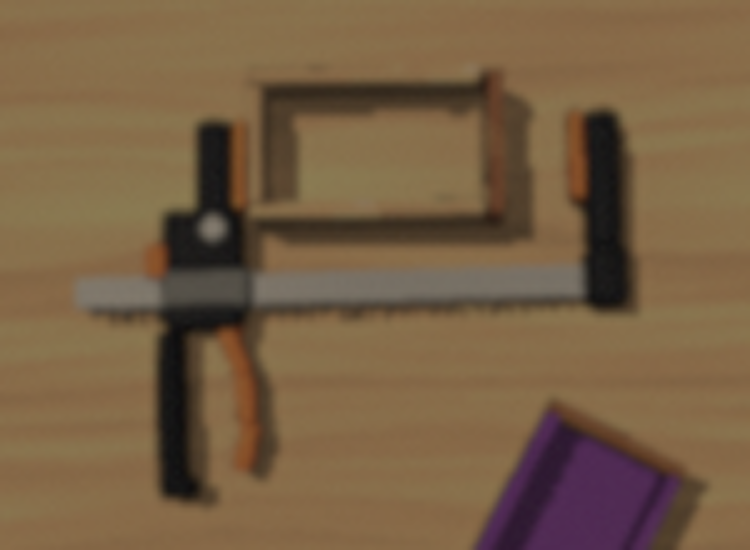

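The crop confirms it: the pine box sits between the orange pads, with its end board toward the front jaw. The grip's back edge is at crop (159,420) and the trigger's front at (258,420). Next I'll get the metric grasp point.

```bash
python3 - <<'E'
from h import *
import pickle
from scipy.spatial.transform import Rotation as Ro
a,b=pickle.load(open('c0.pkl','rb'))
f=lambda u,v,z:ray(a,235+(u-2)/5,145+(v-2)/5,z)[:2].round(4)
for n,u,v,z in [('back hi',162,345,.034),('back lo',160,480,.034),('trig',262,405,.03),('gripend',180,497,.034),('head pad',246,165,.033),('front pad',569,155,.033),('head pad2',244,130,.033),('barL',76,293,.022),('bar top R',580,267,.022),('bar top L',255,273,.022),('box L',262,90,.062),('board R',500,85,.062),('frontjaw R top',615,120,.034),('frontjaw R bot',630,250,.034)]: print(n,f(u,v,z))
P=cloud(a); m=P[...,2]
# depth edges of the clamp's grip: rows across
for v in (222,228,234):
    print(v,[(u,*P[v,u].round(3)) for u in range(264,292,2)])
o=bot.get_obs(); print(Ro.from_quat(o['tool_rot']).as_matrix().round(3), np.array(o['joint_pos']).round(3))
E
```

```text
back hi [0.5104 0.1434]
back lo [0.4338 0.1455]
trig [0.475  0.0873]
gripend [0.424  0.1342]
head pad [0.6132 0.094 ]
front pad [ 0.6143 -0.0921]
head pad2 [0.6336 0.0948]
barL [0.5427 0.1944]
bar top R [ 0.5505 -0.0971]
bar top L [0.5517 0.0907]
box L [0.6511 0.0817]
board R [ 0.6504 -0.0525]
frontjaw R top [ 0.6338 -0.1191]
frontjaw R bot [ 0.5583 -0.1251]
222 [(264, np.float64(0.489), np.float64(0.157), np.float64(-0.003)), (266, np.float64(0.487), np.float64(0.147), np.float64(0.034)), (268, np.float64(0.486), np.float64(0.141), np.float64(0.033)), (270, np.float64(0.486), np.float64(0.135), np.float64(0.036)), (272, np.float64(0.487), np.float64(0.131), np.float64(0.023)), (274, np.float64(0.488), np.float64(0.128), np.float64(-0.002)), (276, np.float64(0.488), np.float64(0.122), np.float64(-0.003)), (278, np.float64(0.488), np.float64(0.116), np.float64(-0.002)), (280, np.float64(0.487), np.float64(0.11), np.float64(-0.001)), (282, np.float64(0.486), np.float64(0.102), np.float64(0.028)), (284, np.float64(0.486), np.float64(0.096), np.float64(0.025)), (286, np.float64(0.486), n
[... 1368 characters left out ...]
oat64(0.023)), (274, np.float64(0.453), np.float64(0.128), np.float64(-0.002)), (276, np.float64(0.453), np.float64(0.123), np.float64(-0.005)), (278, np.float64(0.453), np.float64(0.116), np.float64(-0.001)), (280, np.float64(0.452), np.float64(0.11), np.float64(0.0)), (282, np.float64(0.452), np.float64(0.102), np.float64(0.029)), (284, np.float64(0.451), np.float64(0.096), np.float64(0.032)), (286, np.float64(0.451), np.float64(0.091), np.float64(0.023)), (288, np.float64(0.452), np.float64(0.087), np.float64(0.0)), (290, np.float64(0.452), np.float64(0.081), np.float64(-0.001))]
[[-0.914  0.406 -0.001]
 [ 0.406  0.914 -0.002]
 [ 0.    -0.002 -1.   ]] [1.153 0.241 0.004 1.335 0.    1.571]
```

Measured: the grip's back face is at y≈0.1445 and the trigger's front at y≈0.087, so the grip point is about (0.477, 0.117). The clamp's x axis is close to world -y, and the bar starts at about 9 mm. I'll approach from above with a yaw of -23.5°.

Request:
jog_arm:
  deltas:
    - {"delta_pos": [-0.9, -0.46, 0], "yaw": -0.525, "fingers": 1}
    - {"delta_pos": [-0.9, -0.46, 0], "yaw": -0.525, "fingers": 1}
    - {"delta_pos": [-0.9, -0.46, 0], "yaw": -0.525, "fingers": 1}
    - {"delta_pos": [-0.9, -0.46, 0], "yaw": -0.525, "fingers": 1}
    - {"delta_pos": [-0.9, -0.46, 0], "yaw": -0.525, "fingers": 1}
    - {"delta_pos": [-0.9, -0.46, 0], "yaw": -0.525, "fingers": 1}
    - {"delta_pos": [-0.9, -0.46, 0], "yaw": -0.525, "fingers": 1}

```text
clock: 0.8
eef_pos: [0.3953, 0.218, 0.231]
tool_rot: [0.005, 1.0, -0.001, -0.0]
ft_force: [-0.1, 0.6, 0.3]
grip_width: 0.0855
grasp_force: 0.0
```

Request:
jog_arm:
  deltas:
    - {"delta_pos": [-0.277, -0.334, 0], "yaw": 0, "fingers": 1}
    - {"delta_pos": [-0.277, -0.334, 0.1], "yaw": 0, "fingers": 1}
    - {"delta_pos": [-0.277, -0.334, 0.37], "yaw": 0, "fingers": 1}
    - {"delta_pos": [-0.277, -0.334, 0.37], "yaw": 0, "fingers": 1}
    - {"delta_pos": [-0.277, -0.334, 0.37], "yaw": 0, "fingers": 1}
    - {"delta_pos": [-0.277, -0.334, 0.37], "yaw": 0, "fingers": 1}
    - {"delta_pos": [-0.277, -0.334, 0.37], "yaw": 0, "fingers": 1}

```text
clock: 1.5
eef_pos: [0.4773, 0.1216, 0.1223]
tool_rot: [0.002, 1.0, 0.001, 0.001]
ft_force: [0.8, 0.2, 0.0]
grip_width: 0.0851
grasp_force: 0.0
```

```bash
python3 - <<'E'
from h import *
print(bot.get_obs()['eef_pos'])
c=cam('wrist'); save('w1',c['image'])
E
```

```text
[0.47726376 0.12160909 0.12226632]
```

View pics/w1.png

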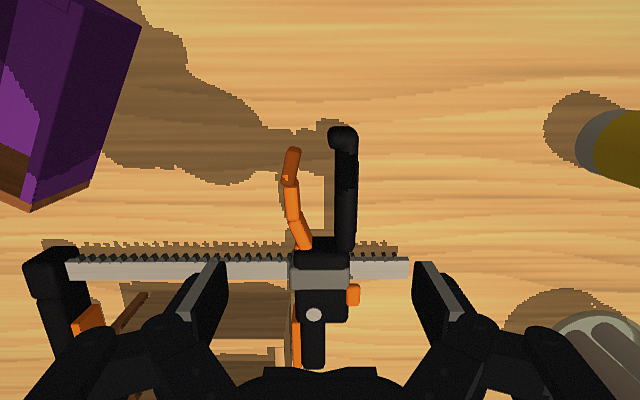

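The wrist view shows the trigger at about u=285 and the grip's back at about u=358 (v≈190), centred between the open fingers, which straddle u≈320. The path down is clear, so I'll descend.

Request:
jog_arm:
  deltas:
    - {"delta_pos": [0, 0, 0.15], "yaw": 0, "fingers": 1}
    - {"delta_pos": [0, 0, 0.25], "yaw": 0, "fingers": 1}
    - {"delta_pos": [0, 0, 0.32], "yaw": 0, "fingers": 1}
    - {"delta_pos": [0, 0, 0.37], "yaw": 0, "fingers": 1}
    - {"delta_pos": [0, 0, 0.38], "yaw": 0, "fingers": 1}
    - {"delta_pos": [0, 0, 0.38], "yaw": 0, "fingers": 1}

```text
clock: 2.15
eef_pos: [0.4771, 0.1215, 0.0076]
tool_rot: [0.002, 1.0, 0.0, 0.001]
ft_force: [0.3, -0.7, 0.1]
grip_width: 0.0858
grasp_force: 0.0
```

```bash
python3 - <<'E'
from h import *
c=cam('wrist'); save('w2',c['image']); o=bot.get_obs(); print(o['eef_pos'],o['tool_rot'],o['ft_force'])
E
```

```text
[0.47750537 0.12151976 0.00794809] [2.27988465e-03 9.99996263e-01 3.95154194e-04 1.45615633e-03] [-0.05248602 -0.01021603 -0.17436141]
```

View pics/w2.png

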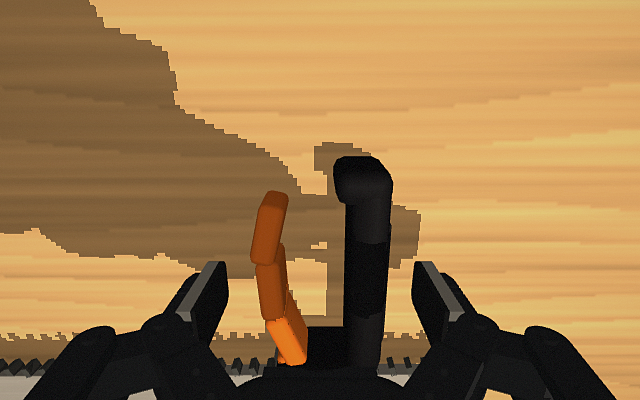

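Request:
jog_arm:
  deltas:
    - {"delta_pos": [0, 0, 0.012], "yaw": 0, "fingers": 0.75}
    - {"delta_pos": [0, 0, 0.012], "yaw": 0, "fingers": 0.6}
    - {"delta_pos": [0, 0, 0.012], "yaw": 0, "fingers": 0.55}
    - {"delta_pos": [0, 0, 0.012], "yaw": 0, "fingers": 0.55}
    - {"delta_pos": [0, 0, 0.012], "yaw": 0, "fingers": 0.55}

```text
clock: 2.7
eef_pos: [0.4769, 0.123, 0.0042]
tool_rot: [0.002, 1.0, 0.003, 0.001]
ft_force: [-2.5, 6.1, 7.0]
grip_width: 0.0474
grasp_force: 12.3
```

Request:
jog_arm:
  deltas:
    - {"delta_pos": [0, 0, 0], "yaw": 0, "fingers": 0.45}
    - {"delta_pos": [0, 0, 0], "yaw": 0, "fingers": 0.38}
    - {"delta_pos": [0, 0, 0], "yaw": 0, "fingers": 0.38}

```text
clock: 3.0
eef_pos: [0.4772, 0.1256, 0.0057]
tool_rot: [0.001, 1.0, 0.005, 0.001]
ft_force: [-6.6, 11.5, 16.7]
grip_width: 0.0326
grasp_force: 24.8
```

Request:
jog_arm:
  deltas:
    - {"delta_pos": [0, 0, -0.01], "yaw": 0, "fingers": 0.7}
    - {"delta_pos": [0, 0, -0.01], "yaw": 0, "fingers": 0.97}
    - {"delta_pos": [0, 0, -0.01], "yaw": 0, "fingers": 0.97}
    - {"delta_pos": [0, 0, -0.01], "yaw": 0, "fingers": 0.97}

```text
clock: 3.4
eef_pos: [0.4759, 0.1204, 0.0054]
tool_rot: [0.003, 1.0, 0.0, -0.0]
ft_force: [-0.3, 0.2, -0.3]
grip_width: 0.0831
grasp_force: 0.0
```

```bash
cat > look.py <<'E'
from h import *
import sys
a=cam('top'); c=cam('wrist'); o=bot.get_obs()
save('t'+sys.argv[1],cv2.resize(a['image'][145:255,235:385],None,fx=5,fy=5,interpolation=cv2.INTER_CUBIC)); save('ww'+sys.argv[1],c['image'])
im=a['image']; hsv=cv2.cvtColor(im,cv2.COLOR_RGB2HSV).astype(int)
# front jaw: black blob right of u=300; head jaw: black blob v<200 left
for n,(u0,u1,v0,v1) in {'front':(300,365,170,200),'head':(255,300,172,186)}.items():
    v,u=np.where(hsv[v0:v1,u0:u1,2]<45); p=ray(a,u0+u.mean(),v0+v.mean(),.034); print(n,len(u),p[:2].round(4))
print(o['clock'],o['eef_pos'].round(4),o['grip_width'],o['grasp_force'],np.round(o['ft_force'],1))
E
python3 look.py 1
```

```text
front 192 [ 0.5857 -0.1058]
head 71 [0.6106 0.1105]
3.5 [0.4759 0.1204 0.0054] 0.08289041298639749 0.0 [-0.4 -0.   0.2]
```

Request:
jog_arm:
  deltas:
    - {"delta_pos": [0, 0, -0.008], "yaw": 0, "fingers": 0.6}
    - {"delta_pos": [0, 0, -0.008], "yaw": 0, "fingers": 0.4}
    - {"delta_pos": [0, 0, -0.008], "yaw": 0, "fingers": 0.38}
    - {"delta_pos": [0, 0, -0.008], "yaw": 0, "fingers": 0.38}
    - {"delta_pos": [0, 0, -0.008], "yaw": 0, "fingers": 0.38}
    - {"delta_pos": [0, 0, -0.008], "yaw": 0, "fingers": 0.38}

```text
clock: 4.1
eef_pos: [0.4769, 0.1251, 0.0105]
tool_rot: [0.001, 1.0, 0.005, 0.001]
ft_force: [-5.6, 9.2, 14.9]
grip_width: 0.0327
grasp_force: 22.4
```

Request:
jog_arm:
  deltas:
    - {"delta_pos": [0, 0, 0], "yaw": 0, "fingers": 0.7}
    - {"delta_pos": [0, 0, 0], "yaw": 0, "fingers": 0.97}
    - {"delta_pos": [0, 0, 0], "yaw": 0, "fingers": 0.97}
    - {"delta_pos": [0, 0, 0], "yaw": 0, "fingers": 0.97}

```text
clock: 4.5
eef_pos: [0.4757, 0.1207, 0.0077]
tool_rot: [0.003, 1.0, 0.0, -0.001]
ft_force: [-0.2, -0.5, -0.4]
grip_width: 0.0832
grasp_force: 0.0
```

```bash
python3 look.py 2; python3 - <<'E'
from h import *
import pickle
a=pickle.load(open('c0.pkl','rb'))[0]
hsv=cv2.cvtColor(a['image'],cv2.COLOR_RGB2HSV).astype(int)
for n,(u0,u1,v0,v1) in {'front':(300,365,170,200),'head':(255,300,172,186)}.items():
    v,u=np.where(hsv[v0:v1,u0:u1,2]<45); p=ray(a,u0+u.mean(),v0+v.mean(),.034); print(n,len(u),p[:2].round(4))
E
```

```text
front 193 [ 0.5859 -0.097 ]
head 72 [0.6103 0.1104]
4.6 [0.4758 0.1206 0.0078] 0.08282205744188961 0.0 [-0.1 -0.4  0.1]
front 188 [ 0.586  -0.1115]
head 81 [0.6111 0.1123]
```

View pics/t2.png

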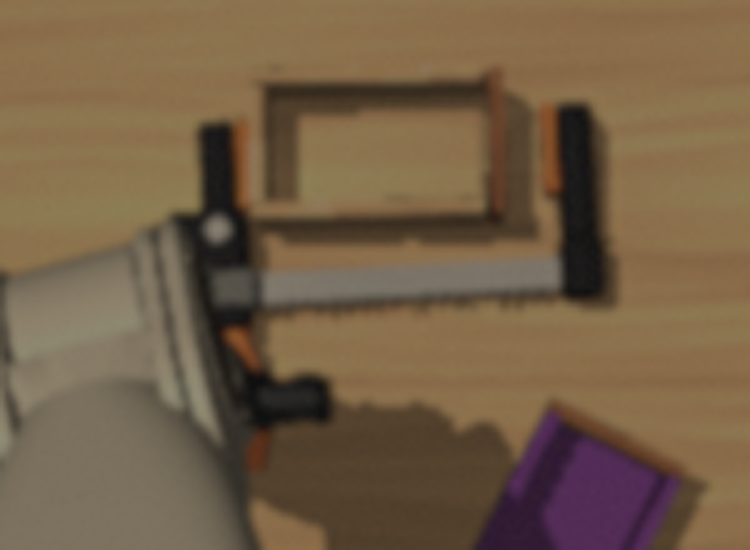

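Each stroke draws about 9 mm. The front pad has moved from crop x 569 to 543, and the planter is untouched. Two more free strokes are safe.

Request:
jog_arm:
  deltas:
    - {"delta_pos": [0, 0, 0], "yaw": 0, "fingers": 0.6}
    - {"delta_pos": [0, 0, 0], "yaw": 0, "fingers": 0.4}
    - {"delta_pos": [0, 0, 0], "yaw": 0, "fingers": 0.38}
    - {"delta_pos": [0, 0, 0], "yaw": 0, "fingers": 0.38}
    - {"delta_pos": [0, 0, 0], "yaw": 0, "fingers": 0.38}
    - {"delta_pos": [0, 0, 0], "yaw": 0, "fingers": 0.38}
    - {"delta_pos": [0, 0, 0], "yaw": 0, "fingers": 0.7}
    - {"delta_pos": [0, 0, 0], "yaw": 0, "fingers": 0.97}
    - {"delta_pos": [0, 0, 0], "yaw": 0, "fingers": 0.97}
    - {"delta_pos": [0, 0, 0], "yaw": 0, "fingers": 0.97}

```text
clock: 5.6
eef_pos: [0.4757, 0.1207, 0.0077]
tool_rot: [0.003, 1.0, 0.0, -0.001]
ft_force: [-0.1, 0.4, 0.0]
grip_width: 0.0828
grasp_force: 0.0
```

```bash
python3 look.py 3
```

```text
front 193 [ 0.5866 -0.0881]
head 71 [0.6106 0.1105]
5.7 [0.4758 0.1207 0.0078] 0.08270020073573407 0.0 [-0.5 -0.8  0.5]
```

Request:
jog_arm:
  deltas:
    - {"delta_pos": [0, 0, 0], "yaw": 0, "fingers": 0.6}
    - {"delta_pos": [0, 0, 0], "yaw": 0, "fingers": 0.4}
    - {"delta_pos": [0, 0, 0], "yaw": 0, "fingers": 0.38}
    - {"delta_pos": [0, 0, 0], "yaw": 0, "fingers": 0.38}
    - {"delta_pos": [0, 0, 0], "yaw": 0, "fingers": 0.38}
    - {"delta_pos": [0, 0, 0], "yaw": 0, "fingers": 0.38}

```text
clock: 6.3
eef_pos: [0.4766, 0.1249, 0.0103]
tool_rot: [0.002, 1.0, 0.005, 0.001]
ft_force: [-5.4, 9.1, 15.0]
grip_width: 0.033
grasp_force: 23.1
```

Request:
jog_arm:
  deltas:
    - {"delta_pos": [0, 0, 0], "yaw": 0, "fingers": 0.7}
    - {"delta_pos": [0, 0, 0], "yaw": 0, "fingers": 0.97}
    - {"delta_pos": [0, 0, 0], "yaw": 0, "fingers": 0.97}
    - {"delta_pos": [0, 0, 0], "yaw": 0, "fingers": 0.97}

```text
clock: 6.7
eef_pos: [0.4757, 0.1207, 0.0077]
tool_rot: [0.003, 1.0, 0.0, -0.001]
ft_force: [-0.7, -0.5, 0.4]
grip_width: 0.0831
grasp_force: 0.0
```

```bash
python3 look.py 4
```

```text
front 198 [ 0.5871 -0.0791]
head 71 [0.6106 0.1105]
6.8 [0.4758 0.1207 0.0078] 0.08270549108812476 0.0 [-0.3  0.2  0.7]
```

View pics/t4.png

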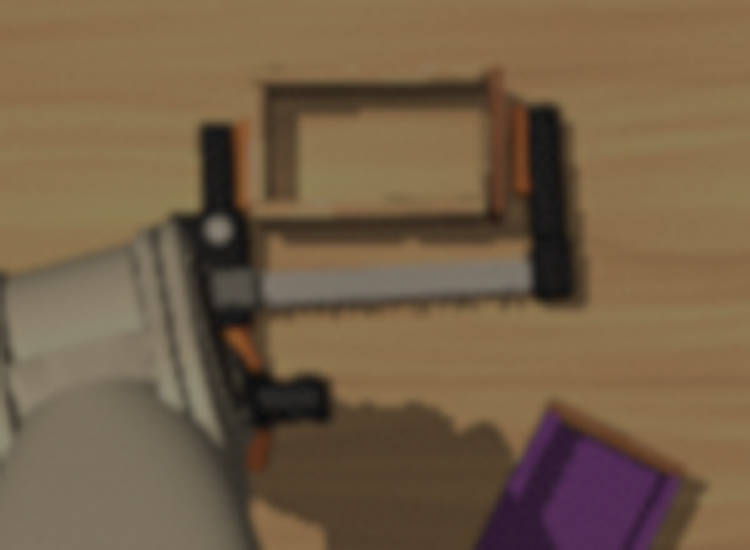

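The front pad is now about 7 mm from the end board (crop 518 against 503), with the bar at about 45 mm. I'll take this stroke in steps and watch the force.

Request:
jog_arm:
  deltas:
    - {"delta_pos": [0, 0, 0], "yaw": 0, "fingers": 0.7}
    - {"delta_pos": [0, 0, 0], "yaw": 0, "fingers": 0.55}
    - {"delta_pos": [0, 0, 0], "yaw": 0, "fingers": 0.5}
    - {"delta_pos": [0, 0, 0], "yaw": 0, "fingers": 0.48}
    - {"delta_pos": [0, 0, 0], "yaw": 0, "fingers": 0.48}

```text
clock: 7.3
eef_pos: [0.4764, 0.1229, 0.0095]
tool_rot: [0.002, 1.0, 0.003, 0.0]
ft_force: [-3.9, 4.5, 8.1]
grip_width: 0.0413
grasp_force: 13.1
```

Request:
jog_arm:
  deltas:
    - {"delta_pos": [0, 0, 0], "yaw": 0, "fingers": 0.46}
    - {"delta_pos": [0, 0, 0], "yaw": 0, "fingers": 0.44}
    - {"delta_pos": [0, 0, 0], "yaw": 0, "fingers": 0.44}

```text
clock: 7.6
eef_pos: [0.4764, 0.1239, 0.0098]
tool_rot: [0.002, 1.0, 0.004, 0.0]
ft_force: [-4.4, 7.7, 11.8]
grip_width: 0.038
grasp_force: 17.6
```

Request:
jog_arm:
  deltas:
    - {"delta_pos": [0, 0, 0], "yaw": 0, "fingers": -0.0}

```text
clock: 7.7
eef_pos: [0.4765, 0.1256, 0.0106]
tool_rot: [0.002, 1.0, 0.006, 0.0]
ft_force: [-7.2, 13.3, 16.5]
grip_width: 0.031
grasp_force: 58.6
```

That row should have said 0.41; I sent full shut by mistake. The trigger went to its end stop (31 mm), so the extra force went into the stop, not the jaw. I'll release and check the box.

Request:
jog_arm:
  deltas:
    - {"delta_pos": [0, 0, 0], "yaw": 0, "fingers": 0.7}
    - {"delta_pos": [0, 0, 0], "yaw": 0, "fingers": 0.97}
    - {"delta_pos": [0, 0, 0], "yaw": 0, "fingers": 0.97}
    - {"delta_pos": [0, 0, 0], "yaw": 0, "fingers": 0.97}

```text
clock: 8.1
eef_pos: [0.476, 0.1208, 0.0078]
tool_rot: [0.003, 1.0, 0.0, -0.0]
ft_force: [-0.0, 0.5, 0.6]
grip_width: 0.0829
grasp_force: 0.0
```

```bash
python3 look.py 5
```

```text
front 203 [ 0.5866 -0.0713]
head 72 [0.6113 0.1088]
8.2 [0.4756 0.1207 0.0078] 0.08292977746943915 0.0 [-0.7  0.1  0.8]
```

View pics/t5.png

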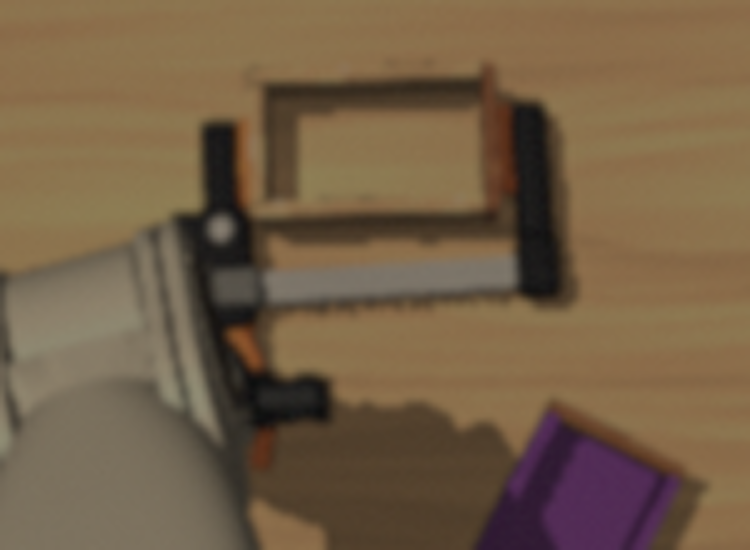

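The jaw is on the board, and the head-to-jaw distance shrank by about 9.5 mm, so the bar is at about 54 mm and the box looks intact. Now the final squeeze, in small steps.

Request:
jog_arm:
  deltas:
    - {"delta_pos": [0, 0, 0], "yaw": 0, "fingers": 0.75}
    - {"delta_pos": [0, 0, 0], "yaw": 0, "fingers": 0.65}
    - {"delta_pos": [0, 0, 0], "yaw": 0, "fingers": 0.6}
    - {"delta_pos": [0, 0, 0], "yaw": 0, "fingers": 0.6}
    - {"delta_pos": [0, 0, 0], "yaw": 0, "fingers": 0.6}

```text
clock: 8.7
eef_pos: [0.4765, 0.1189, 0.0084]
tool_rot: [0.003, 1.0, -0.002, 0.0]
ft_force: [0.5, -5.4, 3.1]
grip_width: 0.0514
grasp_force: 3.3
```

Request:
jog_arm:
  deltas:
    - {"delta_pos": [0, 0, 0], "yaw": 0, "fingers": 0.58}
    - {"delta_pos": [0, 0, 0], "yaw": 0, "fingers": 0.56}
    - {"delta_pos": [0, 0, 0], "yaw": 0, "fingers": 0.56}

```text
clock: 9.0
eef_pos: [0.4764, 0.1202, 0.0089]
tool_rot: [0.004, 1.0, -0.0, 0.0]
ft_force: [-1.0, -0.9, 6.8]
grip_width: 0.0483
grasp_force: 21.3
```

Request:
jog_arm:
  deltas:
    - {"delta_pos": [0, 0, 0], "yaw": 0, "fingers": 0.55}
    - {"delta_pos": [0, 0, 0], "yaw": 0, "fingers": 0.54}
    - {"delta_pos": [0, 0, 0], "yaw": 0, "fingers": 0.54}

```text
clock: 9.3
eef_pos: [0.4763, 0.1208, 0.0092]
tool_rot: [0.004, 1.0, 0.0, 0.0]
ft_force: [-2.6, 0.7, 9.0]
grip_width: 0.0471
grasp_force: 32.3
```

Request:
jog_arm:
  deltas:
    - {"delta_pos": [0, 0, 0], "yaw": 0, "fingers": 0.535}
    - {"delta_pos": [0, 0, 0], "yaw": 0, "fingers": 0.53}
    - {"delta_pos": [0, 0, 0], "yaw": 0, "fingers": 0.53}
    - {"delta_pos": [0, 0, 0], "yaw": 0, "fingers": 0.53}

```text
clock: 9.7
eef_pos: [0.4763, 0.1211, 0.0093]
tool_rot: [0.004, 1.0, 0.001, 0.0]
ft_force: [-3.1, 1.6, 9.5]
grip_width: 0.0464
grasp_force: 37.6
```

```bash
python3 look.py 6; python3 - <<'E'
from h import *
b=cam('scene'); save('s6',cv2.resize(b['image'][170:270,210:390],None,fx=4,fy=4,interpolation=cv2.INTER_CUBIC))
o=bot.get_obs(); print(o['grip_width'],o['grasp_force'])
E
```

```text
front 202 [ 0.5864 -0.0694]
head 72 [0.6111 0.1098]
9.8 [0.4763 0.1211 0.0093] 0.045580270774347814 37.627320885658264 [-3.3  0.7  9.2]
0.045627826057705406 37.62484431266785
```

View pics/s6.png

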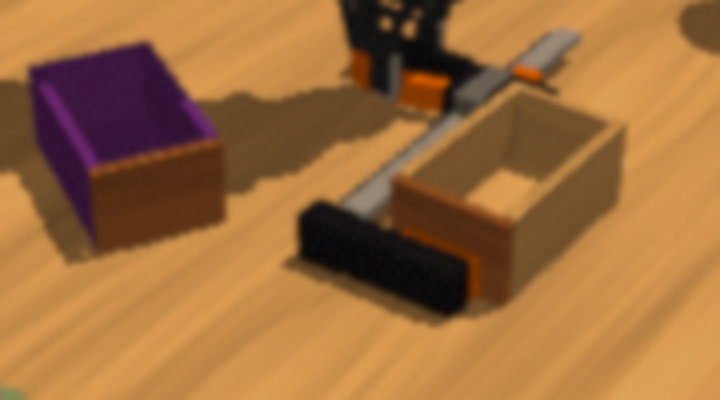

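View pics/t6.png

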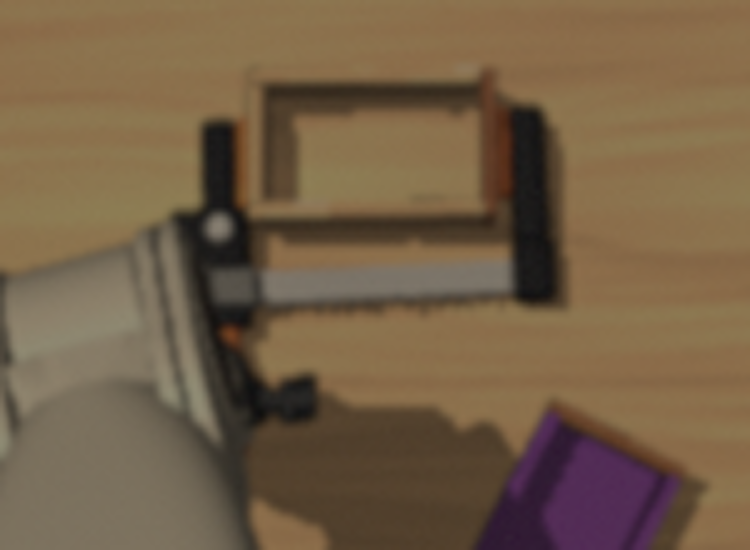

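The board is flush against the walls, with no gap at scene crop (395,180)–(515,225) or top crop (490,75–215). Both pads bear on the box. The trigger stopped partway at 46 mm, and the squeeze holds steady at 37.6 N, about 55 N at the jaw. I'm handing it in while still holding.

```bash
python3 -c "
from workcell import bot
print(bot.job_done())"
```

```text
the job is handed in; nothing more can be done
None
```

The loose end board is clamped home, and I handed the job in still holding a steady squeeze of about 38 N (roughly 55 N at the jaw by your figures). One mistyped row during the fifth stroke briefly hit about 59 N, but the trigger closed fully to its stop, so I don't think the jaw took that load, and the pine looked undamaged in the pictures afterwards.

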